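# Clamp a sample tube in the tilted chuck of the tube-opening stand

### The arm

A 7-joint arm with a two-finger parallel gripper is mounted at the origin on a cart in front of the work surface, level with it; the furniture and walls round the work are solid. World frame = base frame: x ahead of the robot, y to its left, z up, the work surface at z = 0. Lengths are in m, angles in rad, forces in N, time in s.
With the tool pointing down it reaches from about 0.4 to 0.85 m from the base axis. Payload 4.5 kg.
Tool frame: the origin (TCP) lies midway between the tips of the shut fingers; the grasp point (between the pads) lies 19 mm behind it; z points along the fingers, y is the line along which they close (so a half turn about z gives the same grasp; the last joint's range is limited). The gripper opens to 85 mm and grips with 20 to 120 N. Pads are 22 mm wide; open, the fingers measure 114 mm over their backs; the gripper's body (76 mm by 85 mm) begins 54 mm behind the grasp point. The pads swing forward as they close: fully open they stand 13 mm farther back than shut.
Start: joints at [1.144, 0.689, -0.195, 1.565, 0.157, 0.902, -0.215], TCP at [0.278, -0.56, 0.231] pointing down, gripper open.
Joint ranges: [-3.01, 3.01], [-0.46, 2.08], [-1.47, 1.51], [0.13, 2.56], [-1, 4.14], [0.04, 2.09], [-2.66, 2.66]. Speed limits (rad/s): [2.57, 2.57, 3.14, 3.14, 3.14, 3.14, 3.14].

### API

Orientations are given as a unit quaternion [w, x, y, z].
In Python, from bench import arm, cam, workorder gives the robot as it stands (arm), with the cameras (cam) and the job (workorder).
- The arm moves only by the shell command python3 inch.py 'ROWS' [FORCE]. ROWS is a JSON list of rows, 1 to 12 of them, each an object with the fields r (a list: a rotation vector rx, ry, rz in normalised numbers (1 is 4 rad)), pos (a list: dx, dy, dz in a scale on which 1.0 is 0.5 m), aperture (the finger opening in m); a field left out counts as zero (the opening has to be given); each row is the pose to reach, as a shift and turn from the pose commanded when the command began, along the tool's axes at that moment; what a row does not reach only later rows make up. A row lasts 1/8 s, in which the tool goes at most 0.0625 m and 0.188 rad, less where a joint would pass 70% of its speed; a pose out of reach is approached as far as the arm can. The fingers move at their own pace and stop on an object; FORCE is the grip in N (left out, the last holds). Time passes only in rows, so rows that do not move let the fingers close. It prints the time, the measured TCP pose, the force, the opening and the grip force at its end. Shift and turn numbers lie between -1 and 1, and a call with a number outside is refused. Input that does not fit is refused with a message, and nothing moves.
- arm.state(): the state, without advancing time (a new reading comes with each control period).
- cam.snapshot(name): name is "scene" or "side" or "wrist"; returns the picture (400x640x3 uint8, red, green, blue); there is no depth.
- cam.camera_info(name): a dict with "fx", "fy", "cx", "cy" (pixels), "distortion" ([k1, k2, p1, p2, k3] as OpenCV has them; the pictures are not rectified), "rvec" (rotation vector, rad) and "tvec" (3), from world to camera coordinates, as OpenCV has them. Camera axes: x right, y down, z forward; pixel columns grow to the right and rows downward; lengths in m; the calibration is good to about 2 mm. A picture is of the moment at which its call begins: read the wrist's pose just before it. camera_info takes no time and is no camera call; for the wrist camera it gives the pose at the moment of the call.
- workorder.sign_off(): hands the job in; it is judged then, once.
The state is a dict: "time_s": time; "joint_positions": joint angles; "qd": joint speeds; "effort": joint torques, N m; "tool_pos": TCP position; "tcp_rot": TCP orientation; "ft_force": force on the tool from outside, world axes, zero at the start; "wrist_torque": the same for the moment, N m; "width": finger opening in m; "gripper_force": force on a finger pad.
Only numpy, scipy, OpenCV 4.12 (cv2) and the standard library are available. Lean on these libraries where they do the work, as an engineer would, in place of code of your own. Each camera call takes 0.05 s, during which the arm holds its last target. There are 200 camera calls.

### The job

Mount the sample tube from the near left corner of the rack in the tube-opening stand, ready for its cap to be unscrewed. The stand's tilted chuck was left closed: turn its knurled sleeve back (anticlockwise, seen from above the mouth) until the three jaws stand clear of the bore, put the tube in, cap up and fully home, then turn the sleeve clockwise until all three jaws grip the tube firmly, and let go. Do not upset or push away the wipes tub, the gel bottle or the label roll beside it.

Things in the scene. Friction and masses are not known exactly. Their poses are not given: they have to be found in the camera images.
- tube: The sample tube: clear tube with a dark blue screw cap, 124 mm tall over all, body 22 mm across with a flat foot, cap 26 mm across over the top 24 mm, 30 g. Origin at the centre of its foot, z up along the tube to the cap. It starts upright in the near left corner hole of the rack, its foot 10 mm above the desk.
- rack: White foam rack, 156 (x) by 298 (y) by 46 mm, fixed, 5 rows of 10 holes 25 mm wide, 36 mm deep. Origin: centre of its underside, -x faces the robot, +y its left. The sample tube's hole is at x = -57, y = +128.5 mm; the next three holes along y and the one behind it (+x) are empty. Other such tubes, fixed, 140 mm tall, stand diagonally behind it (28.5 mm in x and y) and beyond.
- stand: Tube-opening stand, fixed to the desk: grey base plate 160 mm (x) by 116 mm (y), top 14 mm above the desk, with a grey wedge bracket that carries the chuck. Origin at the centre of the base plate's underside, on the desk; the chuck leans towards its -x side, which roughly faces the robot.
- chuck: Body of the three-jaw chuck on the stand: aluminium cylinder 51 mm across. z is the bore's axis, out of the mouth, leaning 30 degrees from vertical to the stand's -x; origin at the middle of its flange's underside. Bore 28 mm wide, flat floor 8 mm up the axis, mouth 100 mm up (31 mm wide between fully open jaws). A tube fully home stands 32 mm out of the mouth.
- chuck_seat (a point): Centre of the bore's floor, where the tube's foot comes to stand; z is the bore's axis, out of the mouth.
- chuck_mouth (a point): Centre of the chuck's mouth, on the bore's axis, level with the nose and 1 mm above the sleeve's upper rim; z is the bore's axis, outwards.
- sleeve (a joint): Angle (rad) of the knurled dark steel sleeve, a ring 57 mm across, from 1 to 29 mm below the mouth. 0 = jaws fully open, grows clockwise looking down into the mouth, 2.6 = stop. 0.35 N m friction; stays where left; starts 1.6 to 2.5. Moves all three jaws 3.5 mm inwards per rad: 15.5 mm from the axis at 0, touching the tube at 1.29; past that each presses 21 N per rad.
- jaw0: Steel jaw with a nylon face, slightly sprung, on the chuck's -x side (nearest the robot), 10 mm wide, its face 2 to 19 mm below the mouth. Origin in its face, 20 mm below the mouth.
- jaw1: Second jaw, 120 degrees round.
- jaw2: Third jaw.
- wipes_tub: Green and white tub of wipes, 69 mm across, 133 mm tall, loose, to the left of the chuck. Origin at the centre of its underside.
- gel_bottle: Hand gel pump bottle, 75 by 59 mm, 172 mm tall, loose, behind the stand. Origin at the centre of its underside.
- label_roll: Roll of stickers on its edge, 60 by 113 mm, 72 mm tall, loose, to the right of the stand. Origin at the centre of its underside.

How it is judged:
By the outcome, as a careful person would: the job done as asked, in the order asked, and still so for the second after the job is handed in, with the robot touching nothing.
It also fails if it takes over 72 s, if anything falls off the work surface, if the arm or the gripper's body presses on something with over 40 N, if the wrist force passes 120 N, or if a joint passes its speed limit or range.

## Working session

There is one attempt and no reset: what is moved stays moved. The work goes in short steps, Python scripts to look and compute and a shell command to move; the robot and the scene stay as the last step left them, time stands still between calls to the robot, and variables do not carry over. Pictures are saved under pics/ and viewed, at most 10 in all, crops included, and the job is handed in when it is done.

```bash
ls; mkdir -p pics
python3 - <<'E'
from bench import arm, cam, workorder
import cv2,numpy as np
s=arm.state();print({k:np.round(v,3).tolist() for k,v in s.items()})
for n in ["scene","side"]:
    cv2.imwrite(f"pics/{n}0.png",cam.snapshot(n)[:,:,::-1])
for n in ["scene","side","wrist"]:
    c=cam.camera_info(n);R=cv2.Rodrigues(np.array(c["rvec"]))[0];print(n,c,-R.T@np.array(c["tvec"]),R[2])
E
```

```text
bench.py
inch.py
pics
{'time_s': 0.0, 'joint_positions': [1.144, 0.69, -0.195, 1.566, 0.157, 0.902, -0.215], 'qd': [-0.001, 0.001, -0.0, -0.0, -0.001, -0.0, -0.002], 'effort': [0.0, -53.96, -1.267, -15.854, 0.009, 0.009, 0.0], 'tool_pos': [0.278, -0.559, 0.23], 'tcp_rot': [-0.001, 0.974, 0.228, -0.0], 'ft_force': [-0.39, 0.576, -0.103], 'wrist_torque': [0.013, 0.012, -0.018], 'gripper_force': 0.0, 'width': 0.085}
scene {'fx': 461.53168388469527, 'fy': 461.53168388469527, 'cx': 321.5213664811361, 'cy': 203.18866934308184, 'distortion': array([-0.00985921,  0.        ,  0.        ,  0.        ,  0.        ]), 'rvec': array([ 0.98365283, -2.32811236,  1.16983874]), 'tvec': array([0.44885832, 0.35324057, 0.97741679])} [-0.10373808  0.71970506  0.86767466] [ 0.57920662 -0.55689408 -0.59530553]
side {'fx': 488.41483690306467, 'fy': 488.41483690306467, 'cx': 319.59176859134544, 'cy': 199.3823894538458, 'distortion': array([-0.13664814,  0.        ,  0.        ,  0.        ,  0.        ]), 'rvec': array([ 2.01070101, -0.48822453,  0.27961931]), 'tvec': array([-0.5601303 ,  0.25039853,  1.11393403])} [ 0.11336314 -1.03068677  0.73629341] [ 0.39598373  0.79028752 -0.46759226]
wrist {'fx': 306.9394018482664, 'fy': 306.9394018482664, 'cx': 327.5841987542062, 'cy': 198.64188094737975, 'distortion': array([-0.03129142,  0.        ,  0.        ,  0.        ,  0.        ]), 'rvec': array([-2.45461707,  1.5205425 ,  0.22359475]), 'tvec': array([-0.62470253, -0.03773434,  0.37894297])} [ 0.34295414 -0.52768163  0.37310783] [-0.25653335 -0.12616096 -0.95826617]
```

View pics/scene0.png

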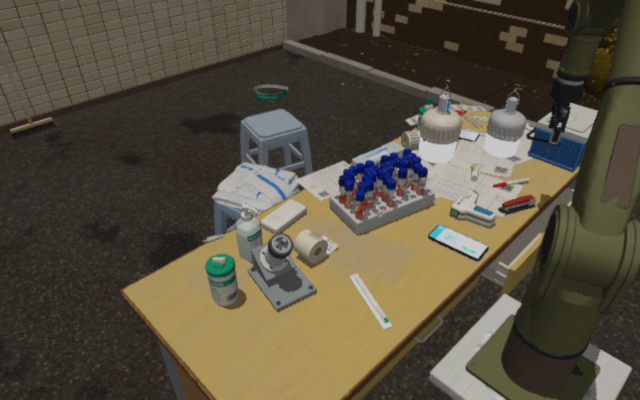

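View pics/side0.png

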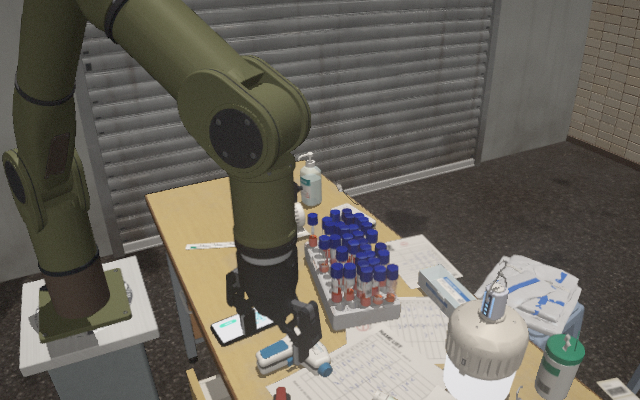

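The scene picture shows the stand at about (280,275) with its chuck mouth at (279,243). The tub is at (222,280), the gel bottle at (248,235), the label roll at (311,247) and the rack at (385,205). In the side view the arm hides the stand. The sample tube's cap is near (313,218). I'll zoom in next.

Run:
```python
import cv2,numpy as np
a=cv2.imread("pics/scene0.png")
x=cv2.resize(a[225:310,195:345],None,fx=5,fy=5,interpolation=cv2.INTER_CUBIC)[:425,:750]
b=cv2.resize(a[150:235,325:440],None,fx=3,fy=3,interpolation=cv2.INTER_CUBIC)[:,:345]
c=cv2.imread("pics/side0.png");c=cv2.resize(c[150:235,290:405],None,fx=3,fy=3,interpolation=cv2.INTER_CUBIC)
o=np.zeros((600,800,3),np.uint8);o[:340,:600]=cv2.resize(a[225:310,195:345],(600,340),interpolation=cv2.INTER_CUBIC)
o[342:597,:345]=b;o[342:597,350:695]=c
cv2.imwrite("pics/zoom.png",o)
```

```text
(no output)
```

View pics/zoom.png

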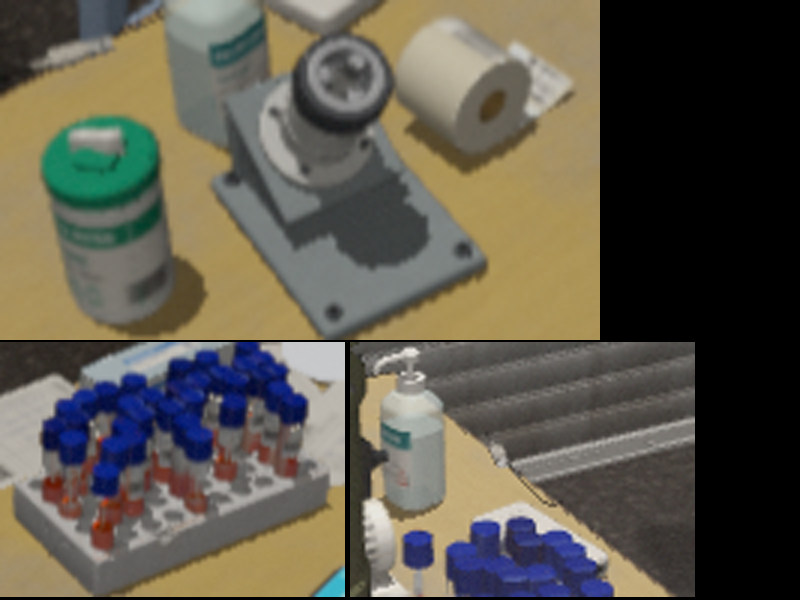

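The zoom gives these scene-camera pixels:
- **Base plate corners:** (248,270.5), (277.5,308.7) and (316.7,291.2)
- **Chuck mouth:** (282.5,243)
- **Sample cap:** about (360.5,195)

In the side camera the sample cap is at (312.7,218.7).

```bash
cat > h.py <<'E'
from bench import arm, cam, workorder
import numpy as np,cv2
from scipy.spatial.transform import Rotation as Rot
def ray(c,p):
    K=np.array([[c["fx"],0,c["cx"]],[0,c["fy"],c["cy"]],[0,0,1.]])
    u=cv2.undistortPoints(np.array([[p]],float),K,np.array(c["distortion"])).ravel()
    R=cv2.Rodrigues(np.array(c["rvec"]))[0];o=-R.T@np.array(c["tvec"]);d=R.T@np.array([*u,1.]);return o,d/np.linalg.norm(d)
def plane(c,p,z):
    o,d=ray(c,p);return o+d*(z-o[2])/d[2]
def tri(rs):
    A=sum(np.eye(3)-np.outer(d,d) for o,d in rs);b=sum((np.eye(3)-np.outer(d,d))@o for o,d in rs)
    x=np.linalg.solve(A,b);return x,[np.linalg.norm(np.cross(x-o,d)) for o,d in rs]
def proj(c,P):
    K=np.array([[c["fx"],0,c["cx"]],[0,c["fy"],c["cy"]],[0,0,1.]])
    return cv2.projectPoints(np.atleast_2d(np.array(P,float)),c["rvec"],c["tvec"],K,np.array(c["distortion"]))[0][:,0]
def pose():
    s=arm.state();w,x,y,z=s["tcp_rot"];return np.array(s["tool_pos"]),Rot.from_quat([x,y,z,w])
def go(P,R):
    "shift and rotvec in tool axes to reach P,R"
    p,r=pose();return np.round(np.r_[(r.inv()*R).as_rotvec(),r.inv().apply(np.array(P)-p)],4)
E
python3 - <<'E'
from h import *
c=cam.camera_info("scene");s=cam.camera_info("side")
B=[plane(c,p,.014) for p in [(248.2,270.5),(277.5,308.7),(316.7,291.2)]];print(np.round(B,3))
print([np.linalg.norm(B[0]-B[1]),np.linalg.norm(B[1]-B[2])])
ex=(B[0]-B[1])/np.linalg.norm(B[0]-B[1]);cen=(B[0]+B[2])/2;print("stand",cen,"yaw",np.arctan2(ex[1],ex[0]))
for z in (.1,.12,.14): print("mouth",z,plane(c,(282.5,243),z))
print("tub",plane(c,(195+120/4,225+320/4),0),"gel",plane(c,(195+210/4,225+140/4),0),"roll",plane(c,(195+480/4,225+150/4),0))
print("rack corner",plane(c,(356.7,232.7-6),.046*0+.046),plane(c,(356.7,346.6/1-114),0))
print(tri([ray(c,(360.5,194.5)),ray(s,(312.7,218.7))]))
E
```

```text
[[0.649 0.262 0.014]
 [0.497 0.289 0.014]
 [0.473 0.184 0.014]]
[np.float64(0.15406044143875644), np.float64(0.10792931666124471)]
stand [0.56079935 0.22274233 0.014     ] yaw -0.1769775504391979
mouth 0.1 [0.59121123 0.18785708 0.1       ]
mouth 0.12 [0.57310592 0.20171316 0.12      ]
mouth 0.14 [0.55500061 0.21556924 0.14      ]
tub [0.60551886 0.36612536 0.        ] gel [6.94973138e-01 2.31400731e-01 1.11022302e-16] roll [0.56004019 0.10707057 0.        ]
rack corner [ 0.5474897  -0.04242471  0.046     ] [ 5.65730979e-01 -6.51666281e-02  1.11022302e-16]
(array([ 0.57083982, -0.07975803,  0.12486275]), [np.float64(0.0011873775436311682), np.float64(0.001187377543631142)])
```

Run:
```python
from h import *
print(go([.47,-.06,.30],Rot.from_quat([1,0,0,0])))
c=cam.camera_info("wrist");p,r=pose();R=cv2.Rodrigues(np.array(c["rvec"]))[0]
print(r.inv().apply(-R.T@np.array(c["tvec"])-p),(r.inv().as_matrix()@R.T))
```

```text
[-0.0016  0.0005  0.4609  0.3944 -0.3617 -0.0689]
[ 0.07255401  0.00050274 -0.14255484] [[ 4.82947184e-04 -9.58296600e-01 -2.85775076e-01]
 [ 9.99999814e-01  3.56518149e-04  4.94434176e-04]
 [-3.71930588e-04 -2.85775261e-01  9.58296594e-01]]
```

The manual's scale: shifts go in shares of 0.5 m and turns go in shares of 4 rad. Converting my numbers, 0.394 m / 0.5 = 0.788, -0.362 m / 0.5 = -0.724, 0.461 rad / 4 = 0.1153.

```bash
python3 inch.py '[{"r": [0, 0, 0.015], "pos": [0.08, -0.072, -0.06], "aperture": 0.085}, {"r": [0, 0, 0.03], "pos": [0.16, -0.146, -0.12], "aperture": 0.085}, {"r": [0, 0, 0.045], "pos": [0.24, -0.22, -0.138], "aperture": 0.085}, {"r": [0, 0, 0.06], "pos": [0.33, -0.3, -0.138], "aperture": 0.085}, {"r": [0, 0, 0.075], "pos": [0.42, -0.38, -0.138], "aperture": 0.085}, {"r": [0, 0, 0.09], "pos": [0.51, -0.47, -0.138], "aperture": 0.085}, {"r": [0, 0, 0.105], "pos": [0.6, -0.55, -0.138], "aperture": 0.085}, {"r": [0, 0, 0.1153], "pos": [0.69, -0.634, -0.138], "aperture": 0.085}, {"r": [0, 0, 0.1153], "pos": [0.788, -0.724, -0.138], "aperture": 0.085}, {"r": [0, 0, 0.1153], "pos": [0.788, -0.724, -0.138], "aperture": 0.085}, {"r": [0, 0, 0.1153], "pos": [0.788, -0.724, -0.138], "aperture": 0.085}]'
python3 - <<'E'
from h import *
m=Rot.from_euler('z',-.177)*Rot.from_euler('y',-np.pi/6)   # chuck frame (z leans to -x)
R=m*Rot.from_quat([1,0,0,0]); a=m.apply([0,0,1])
print(a); print(np.round(arm.state()["joint_positions"],2))
c=cam.camera_info("wrist");w=cam.snapshot("wrist");cv2.imwrite("pics/w1.png",w[:,:,::-1]);np.save("w1.npy",c,allow_pickle=True)
P=np.array([.553,.217,.142])+a*.13-m.apply([.0,0,0]);print(P,go(P,R))
E
```

```text
time_s: 1.48
tool_pos: [0.4694, -0.0605, 0.3]
tcp_rot: [0.0, 1.0, 0.0, -0.001]
ft_force: [-1.0, -0.3, 0.5]
width: 0.0848
gripper_force: 0.0
[-0.49218818  0.08803862  0.8660254 ]
[ 0.11  0.4  -0.12  1.91  0.06  0.84 -1.61]
[0.48901554 0.22844502 0.2545833 ] [-0.0448  0.5234  0.1715  0.0194 -0.2902  0.0451]
```

View pics/w1.png

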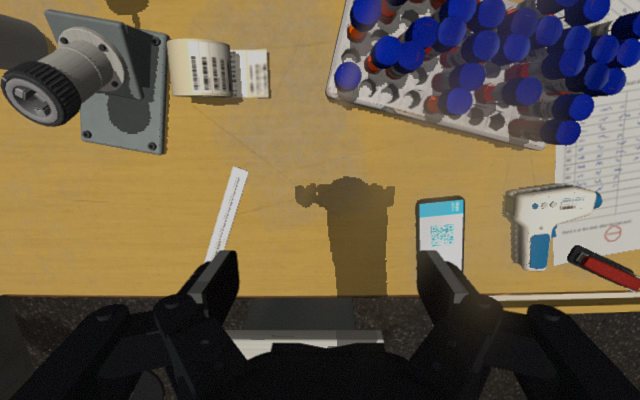

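The wrist picture shows the rack's near edge running from (330,98) to (545,148), so the rack is yawed. The sample cap is at (347,76), the chuck mouth at about (38,92) and the stand's near plate corners at (82,143) and (162,153).

Run:
```python
from h import *
c=cam.camera_info("scene");s=cam.camera_info("side");w=np.load("w1.npy",allow_pickle=True).item()
A,B=plane(w,(330,98),.046),plane(w,(545,149),.046);d=A-B;print("rack",A,B,np.linalg.norm(d),np.arctan2(-d[0],d[1]))
img=cv2.cvtColor(cv2.imread("pics/w1.png"),cv2.COLOR_BGR2HSV)
m=cv2.inRange(img,(105,150,50),(130,255,255))
n,l,st,ce=cv2.connectedComponentsWithStats(m)
for i in range(1,n):
    if st[i,4]>100 and st[i,0]<420: print(st[i],ce[i])
print("mouth",tri([ray(c,(282.5,243)),ray(w,(38,92))]))
print("tube",tri([ray(c,(360.5,194.5)),ray(s,(312.7,218.7)),ray(w,(347,76))]),plane(w,(347,76),.122))
print("plate",[plane(w,p,.014).round(3) for p in [(82,143),(162,153),(168,32)]])
yaw=np.arctan2(-d[0],d[1]);print("tube from rack",A+Rot.from_euler('z',yaw).apply([.078-.057,.1285-.149,0]))
```

```text
rack [ 0.55317352 -0.06429053  0.046     ] [ 0.49181467 -0.34582895  0.046     ] 0.2881471735740651 -0.21458580735521057
[352   0  24  24 421] [362.42992874   9.78147268]
[ 375    0  102   71 3104] [425.95199742  36.07860825]
[335  63  13  20 131] [340.52671756  71.58015267]
mouth (array([0.55719152, 0.21565516, 0.13981887]), [np.float64(0.001706862703140755), np.float64(0.0017068627031408532)])
tube (array([ 0.57110109, -0.07989941,  0.12480516]), [np.float64(0.0010317975074666484), np.float64(0.001367816487434372), np.float64(0.0004053045912392531)]) [ 0.57174182 -0.08020505  0.122     ]
plate [array([0.496, 0.285, 0.014]), array([0.481, 0.172, 0.014]), array([0.635, 0.142, 0.014])]
tube from rack [ 0.56932655 -0.08879215  0.046     ]
```

To row units: -0.29 m / 0.5 = -0.58, 0.045 m / 0.5 = 0.09, 0.523 rad / 4 = 0.1308.

```bash
python3 inch.py '[{"r": [-0.002, 0.0225, 0.0075], "pos": [0.008, -0.1, 0.016], "aperture": 0.085}, {"r": [-0.004, 0.045, 0.015], "pos": [0.016, -0.2, 0.032], "aperture": 0.085}, {"r": [-0.006, 0.0675, 0.0225], "pos": [0.024, -0.3, 0.048], "aperture": 0.085}, {"r": [-0.008, 0.09, 0.03], "pos": [0.032, -0.4, 0.064], "aperture": 0.085}, {"r": [-0.01, 0.1125, 0.0375], "pos": [0.036, -0.5, 0.08], "aperture": 0.085}, {"r": [-0.0113, 0.1308, 0.0425], "pos": [0.04, -0.58, 0.09], "aperture": 0.085}, {"r": [-0.0113, 0.1308, 0.0425], "pos": [0.04, -0.58, 0.09], "aperture": 0.085}, {"r": [-0.0113, 0.1308, 0.0425], "pos": [0.04, -0.58, 0.09], "aperture": 0.085}]'
cat > look.py <<'E'
from h import *
import sys
n=sys.argv[1];p=pose();c=cam.camera_info("wrist");i=cam.snapshot("wrist");cv2.imwrite(f"pics/{n}.png",i[:,:,::-1]);np.save(n+".npy",c,allow_pickle=True)
print(p[0],p[1].as_matrix().round(3),np.round(arm.state()["joint_positions"],2))
E
python3 look.py w2
python3 inch.py '[{"pos": [0, 0.06, 0], "aperture": 0.085}, {"pos": [0, 0.12, 0], "aperture": 0.085}, {"pos": [0, 0.12, 0], "aperture": 0.085}, {"pos": [0, 0.12, 0], "aperture": 0.085}]'
python3 look.py w3; python3 -c "
import cv2,numpy as np
cv2.imwrite('pics/w23.png',np.vstack([cv2.imread(f'pics/w{k}.png')[0:300,:] for k in (2,3)]))"
```

```text
time_s: 2.52
tool_pos: [0.4893, 0.2317, 0.2546]
tcp_rot: [0.023, 0.962, -0.081, 0.258]
ft_force: [0.7, -0.4, 0.3]
width: 0.0849
gripper_force: 0.0
[0.48925195 0.23173234 0.2545672 ] [[ 0.853 -0.169  0.494]
 [-0.145 -0.986 -0.086]
 [ 0.501  0.002 -0.865]] [-1.23  0.57  0.71  2.22  0.22  0.11 -2.63]
time_s: 3.08
tool_pos: [0.4819, 0.1721, 0.2611]
tcp_rot: [0.024, 0.963, -0.086, 0.255]
ft_force: [0.0, 0.9, -0.1]
width: 0.0853
gripper_force: 0.0
[0.48189499 0.17205904 0.26110887] [[ 0.855 -0.178  0.487]
 [-0.154 -0.984 -0.09 ]
 [ 0.495  0.002 -0.869]] [-1.15  0.51  0.72  2.3   0.35  0.04 -2.65]
```

View pics/w23.png

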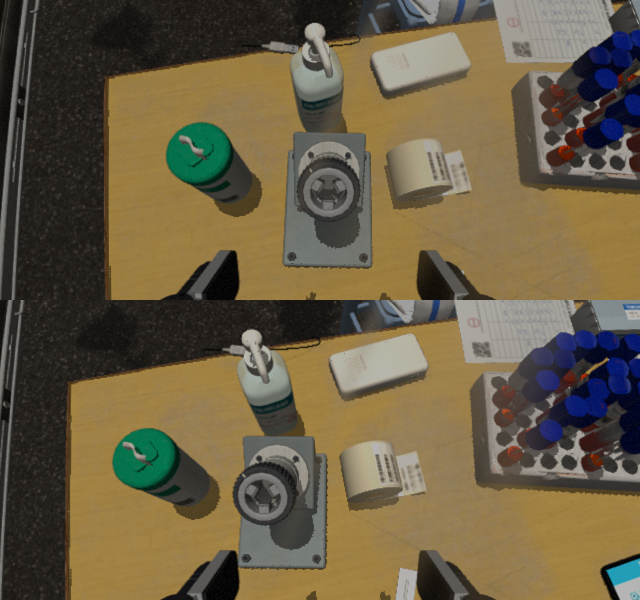

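The two wrist views put the chuck mouth at about (328,187) in w2 and (265,190) in w3. The three jaws are visible and nearly closed. The tub, bottle and roll are clear of the chuck. I'll zoom on the mouth.

Run:
```python
import cv2,numpy as np
o=[cv2.resize(cv2.imread(f'pics/w{k}.png')[y:y+100,x:x+100],None,fx=4,fy=4,interpolation=cv2.INTER_CUBIC) for k,x,y in((2,280,140),(3,215,140))]
cv2.imwrite('pics/m23.png',np.hstack(o))
```

```text
(no output)
```

View pics/m23.png

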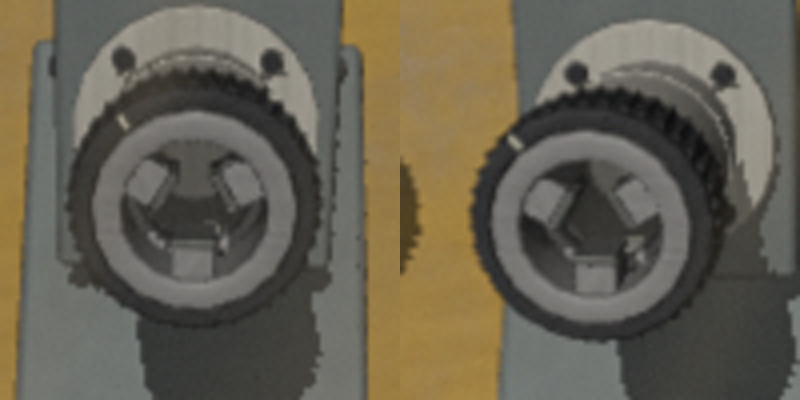

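The zoom shows the light nose ring centred at w2 pixel (328.6,192.5) and w3 pixel (262.6,196.9). There is a white index mark on the sleeve at w2 pixel (311,170.5), and the jaws are well in.

Run:
```python
from h import *
L=lambda n:np.load(n+".npy",allow_pickle=True).item()
w1,w2,w3=L("w1"),L("w2"),L("w3");c=cam.camera_info("scene")
r=[ray(w2,(328.6,192.5)),ray(w3,(262.6,196.9))]
print("mouth wrist",tri(r)); M,_=tri(r+[ray(c,(282.5,243))]);print(M,_)
# flange/plate yaw: plate near corners in w2 (picture y as is)
P=[plane(w2,p,.014) for p in[(284,266),(371,267),(372,152)]];print(np.round(P,3))
for q in((0,1),(1,2)):
    d=P[q[1]]-P[q[0]];print(np.linalg.norm(d),np.arctan2(d[1],d[0]))
```

```text
mouth wrist (array([0.54963178, 0.2197207 , 0.14651393]), [np.float64(3.3533636012570564e-05), np.float64(3.3533636012664266e-05)])
[0.54973135 0.2197241  0.14595498] [np.float64(8.266601673928445e-05), np.float64(9.202115942489275e-05), np.float64(0.00011011884805971716)]
[[0.498 0.286 0.014]
 [0.478 0.176 0.014]
 [0.631 0.144 0.014]]
0.11105320312083435 -1.750801412155933
0.1567478472574997 -0.21042938775926381
```

```bash
cat >> h.py <<'E'
M=np.array([.5497,.2197,.1460]);CH=Rot.from_euler('z',-.19)*Rot.from_euler('y',-np.pi/6);AX=CH.apply([0,0,1])
def at(h,psi): return go(M+AX*h,CH*Rot.from_euler('z',psi)*Rot.from_quat([1,0,0,0]))
E
python3 -c "
from h import *
print(at(.04,.3))"
```

```text
[-0.0048  0.0051 -0.2881 -0.0062 -0.0586  0.0887]
```

To row units: 0.0887 m / 0.5 = 0.1774, 0.06 m / 0.5 = 0.12, -0.288 rad / 4 = -0.072.

```bash
python3 inch.py '[{"r": [0, 0, -0.0375], "pos": [-0.006, -0.06, 0.06], "aperture": 0.085}, {"r": [-0.001, 0.0013, -0.072], "pos": [-0.012, -0.1172, 0.12], "aperture": 0.085}, {"r": [-0.0013, 0.0013, -0.072], "pos": [-0.0124, -0.1172, 0.1774], "aperture": 0.085}, {"r": [-0.0013, 0.0013, -0.072], "pos": [-0.0124, -0.1172, 0.1774], "aperture": 0.085}, {"r": [-0.0013, 0.0013, -0.072], "pos": [-0.0124, -0.1172, 0.1774], "aperture": 0.085}]'
python3 look.py w4;python3 -c "
from h import *
print(at(.04,.3),at(-.032,.3))"
```

```text
time_s: 3.75
tool_pos: [0.5341, 0.2308, 0.1925]
tcp_rot: [0.069, 0.967, 0.052, 0.24]
ft_force: [0.0, -0.6, 0.7]
width: 0.0852
gripper_force: 0.0
[0.53413068 0.230821   0.19245244] [[ 0.879  0.066  0.472]
 [ 0.133 -0.985 -0.109]
 [ 0.458  0.159 -0.875]] [-1.07  0.71  0.58  2.15  0.53  0.04 -2.65]
[ 0.0116  0.0222  0.0012 -0.01    0.0051  0.0095] [ 0.0116  0.0222  0.0012 -0.0084  0.0043  0.0815]
```

```bash
python3 -c "
from h import *
print(at(.05,2.2))"
```

```text
[-1.3300e-02  2.6100e-02 -1.8987e+00 -1.0300e-02  5.2000e-03 -5.0000e-04]
```

To row units: -0.0103 m / 0.5 = -0.0206, -0.01 m / 0.5 = -0.02, -1.8987 rad / 4 = -0.4747.

```bash
python3 inch.py '[{"r": [0, 0, -0.045], "pos": [0, 0, -0.006], "aperture": 0.085}, {"r": [0, 0, -0.09], "pos": [0, 0, -0.006], "aperture": 0.085}, {"r": [0, 0, -0.135], "pos": [0, 0, -0.006], "aperture": 0.085}, {"r": [0, 0, -0.18], "pos": [0, 0, -0.006], "aperture": 0.085}, {"r": [0, 0, -0.225], "pos": [0, 0, -0.006], "aperture": 0.085}, {"r": [0, 0, -0.27], "pos": [-0.004, 0.002, -0.006], "aperture": 0.085}, {"r": [0, 0, -0.315], "pos": [-0.008, 0.004, -0.006], "aperture": 0.085}, {"r": [0, 0, -0.36], "pos": [-0.012, 0.006, -0.004], "aperture": 0.085}, {"r": [-0.0013, 0.0025, -0.405], "pos": [-0.016, 0.008, -0.002], "aperture": 0.085}, {"r": [-0.0025, 0.005, -0.45], "pos": [-0.02, 0.01, 0], "aperture": 0.085}, {"r": [-0.0033, 0.0065, -0.4747], "pos": [-0.0206, 0.0104, -0.001], "aperture": 0.085}, {"r": [-0.0033, 0.0065, -0.4747], "pos": [-0.0206, 0.0104, -0.001], "aperture": 0.085}]'
python3 -c "
from h import *
print(np.round(arm.state()['joint_positions'],2));print(at(.05,2.2))"
```

```text
time_s: 5.3
tool_pos: [0.5251, 0.2246, 0.1895]
tcp_rot: [0.241, 0.518, 0.815, 0.096]
ft_force: [0.2, -0.3, -0.4]
width: 0.0849
gripper_force: 0.0
[-1.    0.68  0.45  2.2   1.87  0.12 -2.1 ]
[ 0.0005 -0.0007 -0.0013 -0.0001 -0.0001  0.0003]
```

To row units: 0.082 m / 0.5 = 0.164, 0.06 m / 0.5 = 0.12.

```bash
python3 inch.py '[{"pos": [0, 0, 0.06], "aperture": 0.085}, {"pos": [0, 0, 0.12], "aperture": 0.085}, {"pos": [0, 0, 0.164], "aperture": 0.085}, {"pos": [0, 0, 0.164], "aperture": 0.085}, {"pos": [0, 0, 0.164], "aperture": 0.085}, {"pos": [0, 0, 0.164], "aperture": 0.045}, {"pos": [0, 0, 0.164], "aperture": 0.045}, {"pos": [0, 0, 0.164], "aperture": 0.045}]' 40
python3 -c "
from h import *
print(np.round(arm.state()['joint_positions'],2));print(at(-.032,2.2));s=arm.state();print(s['ft_force'],s['wrist_torque'])"
```

```text
time_s: 6.3
tool_pos: [0.5652, 0.2176, 0.1186]
tcp_rot: [0.241, 0.517, 0.816, 0.095]
ft_force: [-4.7, -0.3, 6.6]
width: 0.0529
gripper_force: 41.2
[-0.73  0.79  0.13  2.15  2.07  0.33 -2.25]
[ 0.0008 -0.0008  0.0017 -0.0008 -0.0004  0.0004]
[-4.68962778 -0.33859095  6.6041839 ] [-0.0731546   0.63375839  0.03354788]
```

To row units: -0.4 rad / 4 = -0.1.

```bash
python3 inch.py '[{"r": [0, 0, -0.025], "aperture": 0.045}, {"r": [0, 0, -0.05], "aperture": 0.045}, {"r": [0, 0, -0.075], "aperture": 0.045}, {"r": [0, 0, -0.1], "aperture": 0.045}, {"r": [0, 0, -0.1], "aperture": 0.045}]' 40
python3 look.py w5
python3 - <<'E'
from h import *
print(at(-.032,2.6));s=arm.state();print(s['ft_force'],CH.inv().apply(s['wrist_torque']))
b=cam.snapshot("scene")[225:285,240:330,::-1]
cv2.imwrite("pics/v5.png",np.hstack([cv2.resize(cv2.imread("pics/w5.png")[120:400,190:470],(400,400)),cv2.resize(b,(400,400))]))
E
```

```text
time_s: 6.92
tool_pos: [0.5653, 0.2176, 0.1186]
tcp_rot: [0.255, 0.344, 0.903, 0.045]
ft_force: [-4.5, 0.6, 6.3]
width: 0.053
gripper_force: 41.8
[0.56528244 0.21763187 0.11862894] [[-0.633  0.598  0.491]
 [ 0.644  0.759 -0.093]
 [-0.429  0.257 -0.866]] [-0.79  0.81  0.23  2.16  2.2   0.27 -2.  ]
[ 0.0012 -0.0003  0.0025 -0.0005 -0.0008  0.0005]
[-3.40868537  0.22831396  6.4666841 ] [-0.22612956  0.59065188  0.35347775]
```

View pics/v5.png

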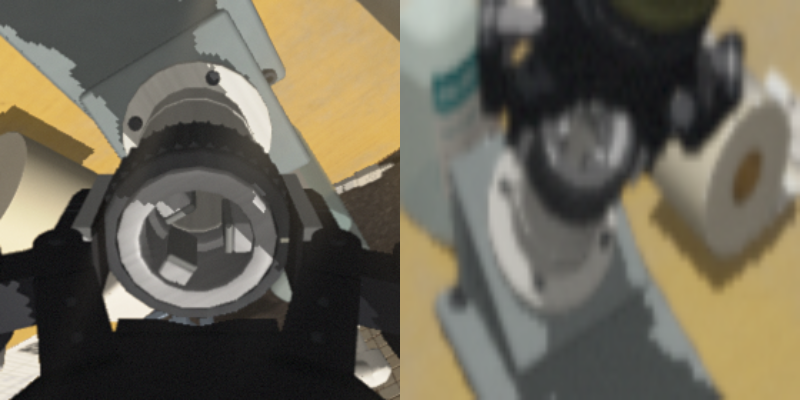

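The picture shows the sleeve between the pads with the jaws partly drawn back. The axis torque equals the 0.35 N m friction, so the sleeve is turning.

```bash
cat > st.py <<'E'
from h import *
import sys
s=arm.state();R=pose()[1];x=CH.inv()*R*Rot.from_quat([1,0,0,0]).inv()
print("J",np.round(s['joint_positions'],2),"F",np.round(CH.inv().apply(s['ft_force']),1),"T",np.round(CH.inv().apply(s['wrist_torque']),2),"psi",np.round(x.as_euler('zyx'),3),"off",np.round(CH.inv().apply(pose()[0]-M),4))
E
python3 inch.py '[{"r": [0, 0, -0.0375], "aperture": 0.045}, {"r": [0, 0, -0.075], "aperture": 0.045}, {"r": [0, 0, -0.1125], "aperture": 0.045}, {"r": [0, 0, -0.15], "aperture": 0.045}, {"r": [0, 0, -0.1875], "aperture": 0.045}, {"r": [0, 0, -0.225], "aperture": 0.045}, {"r": [0, 0, -0.2625], "aperture": 0.045}, {"r": [0, 0, -0.3], "aperture": 0.045}, {"r": [0, 0, -0.3], "aperture": 0.045}]' 40
python3 st.py
```

```text
time_s: 8.15
tool_pos: [0.5653, 0.2179, 0.1186]
tcp_rot: [0.236, -0.226, 0.939, -0.106]
ft_force: [-3.8, 0.4, 5.9]
width: 0.0532
gripper_force: 42.0
J [-0.9   0.84  0.43  2.16  2.74  0.19 -1.36] F [-0.4 -0.3  7. ] T [-0.11  0.4   0.38] psi [-2.48e+00 -0.00e+00  2.00e-03] off [-0.0001  0.0012 -0.0315]
```

To row units: -0.3 rad / 4 = -0.075.

```bash
for i in 1; do python3 inch.py '[{"r": [0, 0, -0.03], "aperture": 0.045}, {"r": [0, 0, -0.06], "aperture": 0.045}, {"r": [0, 0, -0.075], "aperture": 0.045}, {"r": [0, 0, -0.075], "aperture": 0.045}]' >/dev/null; python3 st.py; done
python3 look.py w6
python3 - <<'E'
import cv2
cv2.imwrite("pics/v6.png",cv2.resize(cv2.imread("pics/w6.png")[180:380,230:430],(500,500)))
E
```

```text
J [-0.92  0.85  0.46  2.16  2.89  0.18 -1.21] F [-0.7  0.1  8. ] T [-0.12  0.43  0.29] psi [-2.181e+00 -0.000e+00  2.000e-03] off [-0.0002  0.0013 -0.0315]
[0.56528674 0.21800015 0.11859514] [[-0.641 -0.589  0.491]
 [-0.711  0.697 -0.093]
 [-0.288 -0.409 -0.866]] [-0.92  0.85  0.46  2.16  2.89  0.18 -1.21]
```

View pics/v6.png

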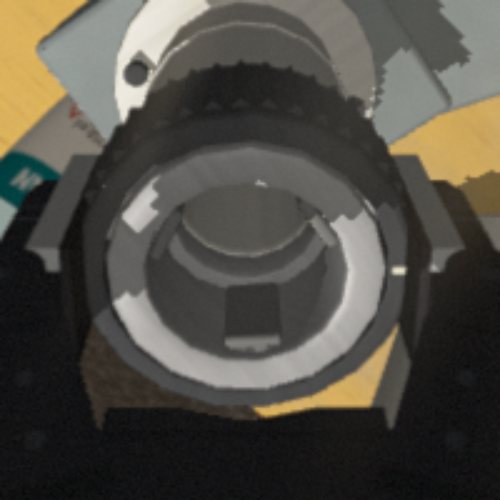

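The jaws are nearly flush with the bore after 1.9 rad. I'll keep turning towards the stop.

To row units: -0.3 rad / 4 = -0.075.

```bash
for i in 1; do python3 inch.py '[{"r": [0, 0, -0.03], "aperture": 0.045}, {"r": [0, 0, -0.06], "aperture": 0.045}, {"r": [0, 0, -0.075], "aperture": 0.045}]' >/dev/null; python3 st.py;  python3 inch.py '[{"r": [0, 0, -0.025], "aperture": 0.045}, {"r": [0, 0, -0.05], "aperture": 0.045}, {"r": [0, 0, -0.05], "aperture": 0.045}]'; python3 st.py; done
```

```text
J [-0.94  0.86  0.49  2.16  3.03  0.18 -1.06] F [-0.5  0.8  7.6] T [ 0.08  0.54 -0.38] psi [-1.881 -0.     0.002] off [-0.0002  0.0013 -0.0316]
time_s: 9.45
tool_pos: [0.5652, 0.218, 0.1186]
tcp_rot: [0.176, -0.574, 0.777, -0.19]
ft_force: [-4.8, 1.2, 6.8]
width: 0.0531
gripper_force: 43.3
J [-0.95  0.87  0.52  2.16  3.13  0.18 -0.96] F [-0.9  0.2  8.3] T [-0.03  0.43  0.34] psi [-1.68  -0.     0.002] off [-0.0002  0.0013 -0.0315]
```

To row units: -0.2 rad / 4 = -0.05.

```bash
python3 inch.py '[{"r": [0, 0, -0.025], "aperture": 0.045}, {"r": [0, 0, -0.05], "aperture": 0.045}, {"r": [0, 0, -0.05], "aperture": 0.045}]' >/dev/null; python3 st.py; python3 look.py w7 >/dev/null
python3 - <<'E'
import cv2
a,b=[cv2.cvtColor(cv2.imread(f"pics/{n}.png"),cv2.COLOR_BGR2GRAY) for n in("w6","w7")]
print(a[284:294:2,378:398:2]);print(b[284:294:2,378:398:2])
print(cv2.absdiff(a,b)[230:340,265:395].mean())
cv2.imwrite("pics/v7.png",cv2.resize(cv2.imread("pics/w7.png")[180:380,230:430],(500,500)))
E
```

```text
J [-0.96  0.87  0.54  2.16  3.22  0.18 -0.86] F [-2.5  0.3  8.1] T [-0.05  0.81 -1.98] psi [-1.491e+00  0.000e+00 -1.000e-03] off [-0.0002 -0.0001 -0.0315]
[[169 164 152  59  79  79  81  51  38  40]
 [168 166 159  72  85 124 126  75  39  43]
 [169 164 159  62 119 227 226  97  37  39]
 [171 164 154  59  78  91  91  43  35  41]
 [169 164 145  54  78  79  78  42  38  40]]
[[ 99 102  91  76  45  49  51  34  26  32]
 [101 100  97  85  51  49  50  32  29  28]
 [ 99 101 101  90  46  51  53  34  28  31]
 [101  98 101  77  46  51  50  28  30  28]
 [102 101  96  59  49  49  50  30  30  28]]
27.833356643356645
```

View pics/v7.png

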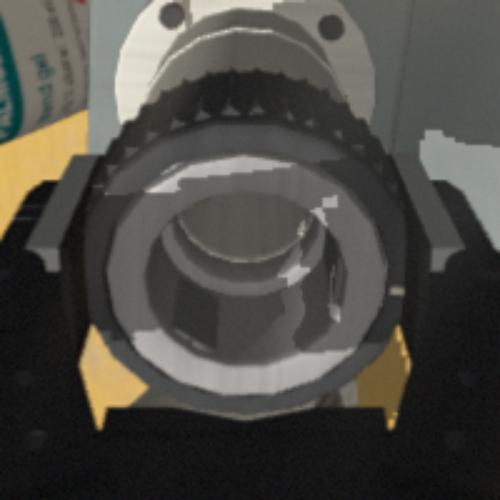

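The mark has slipped slightly in the grip and the axis torque spikes to about 2 N m, so the sleeve is on its open stop with the jaws clear. I'll release and retreat.

To row units: -0.182 m / 0.5 = -0.364, -0.08 m / 0.5 = -0.16, 0.15 rad / 4 = 0.0375.

```bash
python3 inch.py '[{"aperture": 0.085}, {"aperture": 0.085}, {"aperture": 0.085}, {"pos": [0, 0, -0.08], "aperture": 0.085}, {"r": [0, 0, 0.0375], "pos": [0, 0, -0.16], "aperture": 0.085}, {"r": [0, 0, 0.08], "pos": [0, 0, -0.22], "aperture": 0.085}, {"r": [0, 0, 0.1225], "pos": [0, 0, -0.28], "aperture": 0.085}, {"r": [0, 0, 0.165], "pos": [0, 0, -0.32], "aperture": 0.085}, {"r": [0, 0, 0.2075], "pos": [0, 0, -0.364], "aperture": 0.085}, {"r": [0, 0, 0.25], "pos": [0, 0, -0.364], "aperture": 0.085}, {"r": [0, 0, 0.2925], "pos": [0, 0, -0.364], "aperture": 0.085}, {"r": [0, 0, 0.335], "pos": [0, 0, -0.364], "aperture": 0.085}]'; python3 st.py
python3 -c "
from h import *
print(at(.15,3.12))
print(go([.571,-.080,.25],Rot.from_euler('z',2.93)*Rot.from_quat([1,0,0,0])))"
```

```text
time_s: 11.38
tool_pos: [0.4842, 0.2351, 0.2728]
tcp_rot: [0.259, -0.361, 0.884, -0.142]
ft_force: [-1.1, -0.8, -0.2]
width: 0.0852
gripper_force: 0.0
J [-1.22  0.51  0.6   2.27  1.38  0.16  0.27] F [-0.9 -1.   0.3] T [-0.06  0.58  0.04] psi [-2.186 -0.075  0.043] off [0.0052 0.0027 0.1435]
[ 0.0054  0.0897  0.9751  0.0047  0.0024 -0.007 ]
[-0.2404  0.5759  0.9567  0.1802 -0.2592  0.0876]
```

To row units: -0.259 m / 0.5 = -0.518, -0.226 m / 0.5 = -0.452, 0.957 rad / 4 = 0.2393.

```bash
python3 inch.py '[{"r": [-0.0075, 0.0175, 0.03], "pos": [0.04, -0.06, 0.02], "aperture": 0.085}, {"r": [-0.015, 0.035, 0.06], "pos": [0.09, -0.13, 0.044], "aperture": 0.085}, {"r": [-0.0225, 0.0538, 0.09], "pos": [0.14, -0.2, 0.066], "aperture": 0.085}, {"r": [-0.03, 0.072, 0.12], "pos": [0.18, -0.26, 0.088], "aperture": 0.085}, {"r": [-0.0375, 0.09, 0.15], "pos": [0.226, -0.324, 0.11], "aperture": 0.085}, {"r": [-0.045, 0.1075, 0.18], "pos": [0.27, -0.388, 0.132], "aperture": 0.085}, {"r": [-0.0525, 0.125, 0.21], "pos": [0.316, -0.452, 0.154], "aperture": 0.085}, {"r": [-0.06, 0.144, 0.2393], "pos": [0.36, -0.518, 0.1752], "aperture": 0.085}, {"r": [-0.06, 0.144, 0.2393], "pos": [0.36, -0.518, 0.1752], "aperture": 0.085}, {"r": [-0.06, 0.144, 0.2393], "pos": [0.36, -0.518, 0.1752], "aperture": 0.085}, {"r": [-0.06, 0.144, 0.2393], "pos": [0.36, -0.518, 0.1752], "aperture": 0.085}]'
python3 look.py w8;python3 - <<'E'
from h import *
print(go([.571,-.080,.25],Rot.from_euler('z',2.93)*Rot.from_quat([1,0,0,0])))
w=cam.camera_info("wrist");print(proj(w,[[.571,-.08,.134],[.571,-.08,.11],[.571,-.08,.046]]))
img=cv2.cvtColor(cv2.imread("pics/w8.png"),cv2.COLOR_BGR2HSV)
m=cv2.inRange(img,(105,150,30),(130,255,255));n,l,st,ce=cv2.connectedComponentsWithStats(m)
for i in range(1,n):
    if st[i,4]>150: print(st[i],ce[i])
E
```

```text
time_s: 12.75
tool_pos: [0.5719, -0.0772, 0.2502]
tcp_rot: [-0.0, 0.102, 0.995, -0.001]
ft_force: [-0.4, 0.1, 0.5]
width: 0.0852
gripper_force: 0.0
[ 0.57194123 -0.07719069  0.25019878] [[-0.979  0.204 -0.   ]
 [ 0.204  0.979 -0.001]
 [ 0.    -0.001 -1.   ]] [ 0.15  0.6  -0.16  1.69  0.12  0.86  1.3 ]
[-0.0013  0.0002  0.0063  0.0005 -0.0029  0.0003]
[[325.06360168 192.94055797]
 [325.30520208 186.17097741]
 [325.79565743 172.43570183]]
[   46   170   177   142 14138] [128.20575753 243.00056585]
[313 175  26  32 548] [326.71532847 192.05474453]
[ 224  204  105  112 5534] [271.12739429 263.70437297]
[307 232  28  35 677] [319.93500739 251.        ]
```

The manual's scale: shifts go in shares of 0.5 m and turns go in shares of 4 rad. Converting my numbers, 0.145 m / 0.5 = 0.29, 0.12 m / 0.5 = 0.24, 0.006 rad / 4 = 0.0015.

```bash
python3 inch.py '[{"r": [-0.0003, 0, 0.0015], "pos": [0.001, -0.004, 0], "aperture": 0.05}, {"r": [-0.0003, 0, 0.0015], "pos": [0.001, -0.004, 0.06], "aperture": 0.05}, {"r": [-0.0003, 0, 0.0015], "pos": [0.001, -0.004, 0.12], "aperture": 0.05}, {"r": [-0.0003, 0, 0.0015], "pos": [0.001, -0.004, 0.18], "aperture": 0.05}, {"r": [-0.0003, 0, 0.0015], "pos": [0.001, -0.004, 0.24], "aperture": 0.05}, {"r": [-0.0003, 0, 0.0015], "pos": [0.001, -0.004, 0.29], "aperture": 0.05}, {"r": [-0.0003, 0, 0.0015], "pos": [0.001, -0.004, 0.29], "aperture": 0.05}, {"r": [-0.0003, 0, 0.0015], "pos": [0.001, -0.004, 0.29], "aperture": 0.05}, {"r": [-0.0003, 0, 0.0015], "pos": [0.001, -0.004, 0.29], "aperture": 0.02}, {"r": [-0.0003, 0, 0.0015], "pos": [0.001, -0.004, 0.29], "aperture": 0.02}, {"r": [-0.0003, 0, 0.0015], "pos": [0.001, -0.004, 0.29], "aperture": 0.02}, {"r": [-0.0003, 0, 0.0015], "pos": [0.001, -0.004, 0.29], "aperture": 0.02}]' 35
python3 look.py w9; python3 -c "
import cv2
cv2.imwrite('pics/v9.png',cv2.imread('pics/w9.png')[100:400,150:500])"
```

```text
time_s: 14.3
tool_pos: [0.5727, -0.0811, 0.1064]
tcp_rot: [0.002, 0.107, 0.994, -0.0]
ft_force: [-0.6, 0.1, 6.4]
width: 0.0246
gripper_force: 34.4
[ 0.57269479 -0.08111805  0.10642153] [[-0.977  0.213  0.003]
 [ 0.213  0.977 -0.001]
 [-0.003 -0.    -1.   ]] [ 0.13  0.8  -0.12  1.82  0.17  0.53  1.26]
```

View pics/v9.png

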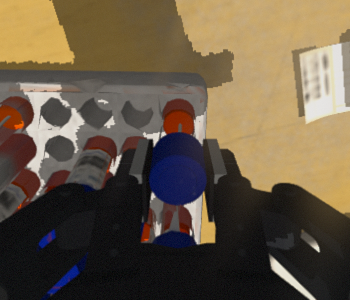

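The cap sits between the pads with an opening of 24.6 mm, centred at about (328,281) in the full wrist picture. I'll lift it now.

```bash
python3 - <<'E'
from h import *
w=np.load("w9.npy",allow_pickle=True).item();p,r=pose()
print("cap in tool",r.inv().apply(plane(w,(328,281),.134)-p), r.inv().apply(plane(w,(328,278),.134)-p))
E
python3 inch.py '[{"pos": [0, 0, -0.04], "aperture": 0.02}, {"pos": [0, 0, -0.1], "aperture": 0.02}, {"pos": [0, 0, -0.18], "aperture": 0.02}, {"pos": [0, 0, -0.26], "aperture": 0.02}, {"pos": [0, 0, -0.33], "aperture": 0.02}, {"pos": [0, 0, -0.33], "aperture": 0.02}]' 35
python3 st.py
python3 -c "
from h import *
print(at(.125,3.12))"
```

```text
cap in tool [ 0.00157978 -0.00027716 -0.02754036] [ 0.00303393 -0.00027855 -0.02754507]
time_s: 15.1
tool_pos: [0.5733, -0.0813, 0.2732]
tcp_rot: [0.004, 0.107, 0.994, -0.0]
ft_force: [0.4, 0.2, -1.0]
width: 0.025
gripper_force: 34.4
J [ 0.16  0.57 -0.16  1.66  0.11  0.91  1.31] F [-0.2  0.3 -1.1] T [-0.1  -0.01  0.01] psi [ 3.117  0.517 -0.   ] off [ 0.1329 -0.2911  0.0702]
[-0.012  -0.5164 -0.0031  0.1498  0.2875  0.018 ]
```

To row units: 0.2875 m / 0.5 = 0.575, 0.15 m / 0.5 = 0.3, -0.516 rad / 4 = -0.129.

```bash
python3 inch.py '[{"r": [0, -0.01, 0], "pos": [0.03, 0.06, 0], "aperture": 0.02}, {"r": [0, -0.025, 0], "pos": [0.07, 0.14, 0.006], "aperture": 0.02}, {"r": [-0.0008, -0.0425, 0], "pos": [0.11, 0.22, 0.012], "aperture": 0.02}, {"r": [-0.0013, -0.06, -0.0003], "pos": [0.15, 0.3, 0.018], "aperture": 0.02}, {"r": [-0.0018, -0.0775, -0.0005], "pos": [0.19, 0.38, 0.024], "aperture": 0.02}, {"r": [-0.0023, -0.095, -0.0008], "pos": [0.23, 0.46, 0.028], "aperture": 0.02}, {"r": [-0.0028, -0.1125, -0.0008], "pos": [0.27, 0.53, 0.032], "aperture": 0.02}, {"r": [-0.003, -0.129, -0.0008], "pos": [0.296, 0.575, 0.034], "aperture": 0.02}, {"r": [-0.003, -0.129, -0.0008], "pos": [0.296, 0.575, 0.034], "aperture": 0.02}, {"r": [-0.003, -0.129, -0.0008], "pos": [0.296, 0.575, 0.034], "aperture": 0.02}, {"r": [-0.003, -0.129, -0.0008], "pos": [0.296, 0.575, 0.034], "aperture": 0.02}]' 35
python3 st.py; python3 look.py w10 >/dev/null
python3 -c "
from h import *
print(at(.125,3.12))"
```

```text
time_s: 16.48
tool_pos: [0.4891, 0.2288, 0.253]
tcp_rot: [0.254, 0.104, 0.961, -0.022]
ft_force: [-0.2, -0.3, 0.4]
width: 0.0248
gripper_force: 34.5
J [-1.18  0.55  0.62  2.21  0.56  0.15  0.13] F [ 0.1 -0.3  0.4] T [-0.03  0.54 -0.02] psi [ 3.116e+00  7.000e-03 -3.000e-03] off [ 0.0005 -0.0026  0.1233]
[-0.0027 -0.0072 -0.0043  0.0008  0.0025 -0.0017]
```

To row units: 0.0025 m / 0.5 = 0.005, -0.0015 m / 0.5 = -0.003, -0.007 rad / 4 = -0.0018.

```bash
python3 inch.py '[{"r": [-0.0008, -0.0018, -0.001], "pos": [-0.002, 0.005, 0], "aperture": 0.02}, {"r": [-0.0008, -0.0018, -0.001], "pos": [-0.003, 0.005, 0], "aperture": 0.02}, {"r": [-0.0008, -0.0018, -0.001], "pos": [-0.003, 0.005, 0], "aperture": 0.02}]' >/dev/null; python3 st.py
cat > chk.py <<'E'
from h import *
p,r=pose();c=cam.camera_info("scene");s=cam.snapshot("scene");hsv=cv2.cvtColor(s,cv2.COLOR_RGB2HSV)
f=lambda d:proj(c,p+r.apply([0.002,0,d]))[0]
print("pred captop,capmid,mouthend,foot",f(-.0276),f(-.016),f(.05),f(.0964), "mouth",proj(c,M)[0])
x0,y0=(f(.03)-45).astype(int);roi=np.s_[y0:y0+90,x0:x0+90]
for nm,lo,hi in(("blue",(105,120,30),(130,255,255)),("red",(0,110,60),(11,255,255))):
    m=cv2.inRange(hsv,lo,hi)[roi];n,l,st,ce=cv2.connectedComponentsWithStats(m)
    for i in range(1,n):
        if st[i,4]>8: print(nm,st[i]+[x0,y0,0,0,0],ce[i]+[x0,y0])
E
python3 chk.py
```

```text
J [-1.19  0.56  0.63  2.2   0.57  0.15  0.13] F [ 0.1 -0.7  0.2] T [ 0.02  0.59 -0.  ] psi [ 3.124e+00 -0.000e+00  2.000e-03] off [0.001  0.002  0.1237]
pred captop,capmid,mouthend,foot [296.2972356  216.38083718] [295.05045129 218.72940269] [288.41579954 231.22746315] [284.17253171 239.2210753 ] mouth [282.47251177 242.96842023]
blue [267 182  19  18  66] [277.89393939 190.        ]
blue [292 213  10  13  74] [296.68918919 219.37837838]
red [280 226  13  16 133] [285.81954887 233.60150376]
```

To row units: 0.045 m / 0.5 = 0.09, -0.002 m / 0.5 = -0.004.

```bash
python3 inch.py '[{"pos": [-0.001, -0.004, 0], "aperture": 0.02}, {"pos": [-0.001, -0.004, 0.03], "aperture": 0.02}, {"pos": [-0.001, -0.004, 0.06], "aperture": 0.02}, {"pos": [-0.001, -0.004, 0.08], "aperture": 0.02}, {"pos": [-0.001, -0.004, 0.09], "aperture": 0.02}, {"pos": [-0.001, -0.004, 0.09], "aperture": 0.02}]' >/dev/null; python3 st.py; python3 chk.py
```

```text
J [-1.11  0.65  0.6   2.21  1.23  0.04 -0.54] F [-0.   0.9  0.1] T [-0.01  0.61  0.01] psi [ 3.125e+00 -0.000e+00  2.000e-03] off [0.0012 0.0004 0.0785]
pred captop,capmid,mouthend,foot [292.20622167 224.93913777] [291.04760615 227.11256661] [284.86640316 238.70810493] [280.89918571 246.15062939] mouth [282.47251177 242.96842023]
blue [278 190   8  10  34] [281.79411765 194.17647059]
blue [288 222  10  12  70] [292.44285714 227.91428571]
red [277 234  13  15 122] [282.6557377  240.81147541]
```

To row units: 0.05 m / 0.5 = 0.1, 0.045 m / 0.5 = 0.09.

```bash
python3 inch.py '[{"pos": [0, 0, 0.03], "aperture": 0.02}, {"pos": [0, 0, 0.06], "aperture": 0.02}, {"pos": [0, 0, 0.09], "aperture": 0.02}, {"pos": [0, 0, 0.1], "aperture": 0.02}, {"pos": [0, 0, 0.1], "aperture": 0.02}]' >/dev/null; python3 st.py; python3 inch.py '[{"pos": [0, 0, 0.016], "aperture": 0.02}, {"pos": [0, 0, 0.032], "aperture": 0.02}, {"pos": [0, 0, 0.032], "aperture": 0.02}]' ; python3 st.py
```

```text
J [-0.87  0.69  0.28  2.19  1.87  0.22 -1.16] F [-0.2 -0.6  0.2] T [-0.06  0.57 -0.01] psi [3.124e+00 0.000e+00 1.000e-03] off [ 0.0012 -0.0002  0.0288]
time_s: 18.75
tool_pos: [0.5446, 0.221, 0.1572]
tcp_rot: [0.258, 0.1, 0.961, -0.021]
ft_force: [0.2, -0.4, 0.6]
width: 0.0247
gripper_force: 34.5
J [-0.82  0.72  0.22  2.18  1.93  0.26 -1.21] F [ 0.5 -0.3  0.4] T [0.04 0.56 0.02] psi [3.125e+00 0.000e+00 2.000e-03] off [0.001  0.0003 0.0124]
```

To row units: 0.006 m / 0.5 = 0.012, 0.003 m / 0.5 = 0.006.

```bash
python3 inch.py '[{"pos": [0, 0, 0.006], "aperture": 0.02}, {"pos": [0, 0, 0.012], "aperture": 0.02}, {"pos": [0, 0, 0.012], "aperture": 0.02}]' >/dev/null; python3 st.py; python3 inch.py '[{"pos": [0, 0, 0.003], "aperture": 0.02}, {"pos": [0, 0, 0.006], "aperture": 0.02}, {"pos": [0, 0, 0.006], "aperture": 0.02}]' >/dev/null; python3 st.py
```

```text
J [-0.8   0.72  0.2   2.18  1.95  0.28 -1.22] F [-0.6  0.9 -1.2] T [ 0.01  0.59 -0.02] psi [ 3.124e+00 -0.000e+00  2.000e-03] off [0.0012 0.0004 0.0067]
J [-0.8   0.73  0.19  2.18  1.95  0.28 -1.23] F [ 1.1 -0.7 15.6] T [-0.32  0.58  0.03] psi [ 3.125e+00 -1.000e-03  4.000e-03] off [0.0012 0.0009 0.0052]
```

To row units: -0.01 m / 0.5 = -0.02, -0.005 m / 0.5 = -0.01, -1.59 rad / 4 = -0.3975.

```bash
python3 inch.py '[{"pos": [0, 0, -0.0024], "aperture": 0.085}, {"pos": [0, 0, -0.0024], "aperture": 0.085}, {"pos": [0, 0, -0.0024], "aperture": 0.085}, {"r": [0, 0, -0.0375], "pos": [0, 0, -0.01], "aperture": 0.085}, {"r": [0, 0, -0.0825], "pos": [0, 0, -0.02], "aperture": 0.085}, {"r": [0, 0, -0.1275], "pos": [0, 0, -0.02], "aperture": 0.085}, {"r": [0, 0, -0.1725], "pos": [0, 0, -0.02], "aperture": 0.085}, {"r": [0, 0, -0.2175], "pos": [0, 0, -0.02], "aperture": 0.085}, {"r": [0, 0, -0.2625], "pos": [0, 0, -0.02], "aperture": 0.085}, {"r": [0, 0, -0.3075], "pos": [0, 0, -0.02], "aperture": 0.085}, {"r": [0, 0, -0.3525], "pos": [0, 0, -0.02], "aperture": 0.085}, {"r": [0, 0, -0.3975], "pos": [0, 0, -0.02], "aperture": 0.085}]' >/dev/null; python3 inch.py '[{"aperture": 0.085}, {"aperture": 0.085}]';python3 st.py;python3 chk.py; python3 -c "
from h import *
print(at(-.032,4.75))"
```

```text
time_s: 21.25
tool_pos: [0.5441, 0.2213, 0.1585]
tcp_rot: [0.166, -0.615, 0.745, -0.199]
ft_force: [0.9, -0.5, -1.0]
width: 0.0848
gripper_force: 0.0
J [-0.97  0.76  0.48  2.19  2.6   0.12 -0.32] F [ 0.4 -0.4 -1.4] T [ 0.04  0.46 -0.02] psi [-1.572 -0.     0.002] off [0.0012 0.0005 0.0138]
pred captop,capmid,mouthend,foot [286.40746785 235.48122713] [285.36476345 237.44020088] [279.7833295  247.92654312] [276.18443476 254.68834426] mouth [282.47251177 242.96842023]
blue [278 236  12  13 112] [283.55357143 241.83928571]
[-0.0002  0.0024 -0.038   0.0007  0.0013  0.0458]
```

To row units: 0.0458 m / 0.5 = 0.0916, 0.03 m / 0.5 = 0.06, -0.038 rad / 4 = -0.0095.

```bash
python3 inch.py '[{"r": [0, 0, -0.0095], "pos": [0.0014, 0.002, 0.03], "aperture": 0.085}, {"r": [0, 0.0005, -0.0095], "pos": [0.0014, 0.002, 0.06], "aperture": 0.085}, {"r": [0, 0.0005, -0.0095], "pos": [0.0014, 0.002, 0.0916], "aperture": 0.085}, {"r": [0, 0.0005, -0.0095], "pos": [0.0014, 0.002, 0.0916], "aperture": 0.085}, {"r": [0, 0.0005, -0.0095], "pos": [0.0014, 0.002, 0.0916], "aperture": 0.085}, {"r": [0, 0.0005, -0.0095], "pos": [0.0014, 0.002, 0.0916], "aperture": 0.045}, {"r": [0, 0.0005, -0.0095], "pos": [0.0014, 0.002, 0.0916], "aperture": 0.045}, {"r": [0, 0.0005, -0.0095], "pos": [0.0014, 0.002, 0.0916], "aperture": 0.045}]' 60
python3 st.py
python3 inch.py '[{"r": [0, 0, 0.03], "aperture": 0.045}, {"r": [0, 0, 0.06], "aperture": 0.045}, {"r": [0, 0, 0.09], "aperture": 0.045}, {"r": [0, 0, 0.12], "aperture": 0.045}, {"r": [0, 0, 0.15], "aperture": 0.045}, {"r": [0, 0, 0.18], "aperture": 0.045}, {"r": [0, 0, 0.21], "aperture": 0.045}, {"r": [0, 0, 0.24], "aperture": 0.045}, {"r": [0, 0, 0.27], "aperture": 0.045}, {"r": [0, 0, 0.3], "aperture": 0.045}, {"r": [0, 0, 0.3], "aperture": 0.045}]' 60
python3 st.py
```

```text
time_s: 22.3
tool_pos: [0.5648, 0.217, 0.1189]
tcp_rot: [0.161, -0.63, 0.732, -0.202]
ft_force: [-5.6, 1.2, 6.3]
width: 0.0528
gripper_force: 62.6
J [-0.89  0.84  0.4   2.16  2.64  0.2  -0.31] F [-1.9  0.1  8.3] T [ 0.03  0.7  -0.34] psi [-1.531e+00  1.000e-03  1.000e-03] off [-0.0003  0.0002 -0.0312]
time_s: 23.68
tool_pos: [0.5641, 0.2177, 0.1185]
tcp_rot: [0.246, -0.106, 0.96, -0.075]
ft_force: [-5.7, 1.4, 5.5]
width: 0.0528
gripper_force: 62.8
J [-0.76  0.8   0.17  2.16  2.12  0.31 -0.96] F [-2.3  0.3  7.7] T [ 0.14  1.07 -0.35] psi [-2.731e+00  2.000e-03  2.000e-03] off [-0.0012  0.0007 -0.0311]
```

To row units: 0.6 rad / 4 = 0.15.

```bash
python3 look.py w11 >/dev/null; python3 inch.py '[{"r": [0, 0, 0.03], "aperture": 0.045}, {"r": [0, 0, 0.06], "aperture": 0.045}, {"r": [0, 0, 0.09], "aperture": 0.045}, {"r": [0, 0, 0.12], "aperture": 0.045}, {"r": [0, 0, 0.15], "aperture": 0.045}, {"r": [0, 0, 0.15], "aperture": 0.045}]' 60 >/dev/null
python3 st.py
python3 inch.py '[{"r": [0, 0, 0.03], "aperture": 0.045}, {"r": [0, 0, 0.06], "aperture": 0.045}, {"r": [0, 0, 0.09], "aperture": 0.045}, {"r": [0, 0, 0.12], "aperture": 0.045}, {"r": [0, 0, 0.12], "aperture": 0.045}]' 60
python3 st.py; python3 look.py w12 >/dev/null;python3 chk.py|grep blue
```

```text
J [-0.65  0.79  0.    2.15  1.96  0.41 -1.37] F [-2.9  1.5  6.7] T [ 0.29  1.03 -0.2 ] psi [2.953e+00 2.000e-03 3.000e-03] off [-0.0012  0.0012 -0.0311]
time_s: 25.1
tool_pos: [0.5645, 0.2186, 0.1186]
tcp_rot: [0.25, 0.402, 0.879, 0.063]
ft_force: [-5.4, 2.8, 3.9]
width: 0.0527
gripper_force: 63.0
J [-0.57  0.79 -0.13  2.14  1.88  0.49 -1.76] F [-3.1  1.8  6.3] T [ 0.47  0.9  -0.14] psi [2.473e+00 2.000e-03 4.000e-03] off [-0.001   0.0017 -0.0311]
blue [277 239  11   8  55] [282.12727273 242.49090909]
```

To row units: 0.22 rad / 4 = 0.055.

```bash
python3 inch.py '[{"r": [0, 0, 0.02], "aperture": 0.045}, {"r": [0, 0, 0.04], "aperture": 0.045}, {"r": [0, 0, 0.055], "aperture": 0.045}]' 60 >/dev/null; python3 st.py; python3 look.py w13 >/dev/null
python3 - <<'E'
import cv2
for n in ("w7","w11","w12","w13"):
    a=cv2.cvtColor(cv2.imread(f"pics/{n}.png"),cv2.COLOR_BGR2GRAY)[270:330,383:393]
    t=cv2.morphologyEx(a,cv2.MORPH_TOPHAT,cv2.getStructuringElement(0,(1,9)));v=cv2.minMaxLoc(t);print(n,v[1],v[3][0]+383,v[3][1]+270)
E
```

```text
J [-0.54  0.79 -0.18  2.14  1.86  0.53 -1.95] F [-2.2  2.2  5.2] T [0.47 0.78 0.6 ] psi [2.255e+00 1.000e-03 4.000e-03] off [-0.0008  0.0018 -0.0311]
w7 92.0 388 296
w11 157.0 389 293
w12 99.0 387 293
w13 114.0 386 315
```

```bash
python3 inch.py '[{"aperture": 0.045}, {"aperture": 0.045}]' 60 >/dev/null; python3 st.py; python3 look.py w14 >/dev/null
python3 - <<'E'
import cv2,numpy as np
for n in ("w11","w12","w13","w14"):
    a=cv2.cvtColor(cv2.imread(f"pics/{n}.png"),cv2.COLOR_BGR2GRAY)[240:336,375:397]
    t=cv2.morphologyEx(a,cv2.MORPH_TOPHAT,cv2.getStructuringElement(2,(9,9)))
    k,l,st,ce=cv2.connectedComponentsWithStats((t>35).astype(np.uint8))
    print(n,[(st[i,4],*(ce[i]+[375,240]).round(0)) for i in range(1,k)])
E
```

```text
J [-0.54  0.79 -0.18  2.14  1.86  0.53 -1.95] F [-2.7  1.9  5.4] T [ 0.53  0.85 -0.06] psi [2.254e+00 2.000e-03 4.000e-03] off [-0.0009  0.0018 -0.0311]
w11 [(np.int32(25), np.float64(390.0), np.float64(240.0)), (np.int32(1), np.float64(391.0), np.float64(260.0)), (np.int32(2), np.float64(396.0), np.float64(262.0)), (np.int32(17), np.float64(376.0), np.float64(268.0)), (np.int32(18), np.float64(388.0), np.float64(285.0)), (np.int32(29), np.float64(388.0), np.float64(293.0)), (np.int32(16), np.float64(376.0), np.float64(310.0)), (np.int32(2), np.float64(388.0), np.float64(310.0))]
w12 [(np.int32(13), np.float64(387.0), np.float64(240.0)), (np.int32(1), np.float64(395.0), np.float64(240.0)), (np.int32(6), np.float64(396.0), np.float64(261.0)), (np.int32(9), np.float64(375.0), np.float64(268.0)), (np.int32(23), np.float64(388.0), np.float64(293.0)), (np.int32(48), np.float64(377.0), np.float64(304.0)), (np.int32(6), np.float64(387.0), np.float64(308.0)), (np.int32(6), np.float64(376.0), np.float64(326.0))]
w13 [(np.int32(9), np.float64(388.0), np.float64(240.0)), (np.int32(6), np.float6
[... 509 characters left out ...]
)]
w14 [(np.int32(2), np.float64(385.0), np.float64(240.0)), (np.int32(6), np.float64(390.0), np.float64(240.0)), (np.int32(5), np.float64(396.0), np.float64(261.0)), (np.int32(2), np.float64(375.0), np.float64(266.0)), (np.int32(22), np.float64(388.0), np.float64(293.0)), (np.int32(14), np.float64(376.0), np.float64(309.0)), (np.int32(39), np.float64(388.0), np.float64(313.0)), (np.int32(2), np.float64(380.0), np.float64(321.0)), (np.int32(9), np.float64(391.0), np.float64(321.0)), (np.int32(16), np.float64(376.0), np.float64(331.0)), (np.int32(3), np.float64(393.0), np.float64(327.0)), (np.int32(2), np.float64(387.0), np.float64(330.0)), (np.int32(1), np.float64(381.0), np.float64(335.0))]
```

The index mark has stayed at (388,293) relative to the gripper. The sleeve has followed the full 2.5 rad without slipping and the jaws are loaded, so I'll release and retreat along the axis.

To row units: -0.19 m / 0.5 = -0.38, -0.15 m / 0.5 = -0.3.

```bash
python3 inch.py '[{"aperture": 0.085}, {"aperture": 0.085}, {"aperture": 0.085}, {"pos": [0, 0, -0.06], "aperture": 0.085}, {"pos": [0, 0, -0.14], "aperture": 0.085}, {"pos": [0, 0, -0.22], "aperture": 0.085}, {"pos": [0, 0, -0.3], "aperture": 0.085}, {"pos": [0, 0, -0.38], "aperture": 0.085}, {"pos": [0, 0, -0.38], "aperture": 0.085}, {"pos": [0, 0, -0.38], "aperture": 0.085}]'; python3 st.py
python3 - <<'E'
from h import *
c=cam.camera_info("scene");a,b=cv2.imread("pics/scene0.png")[:,:,::-1],cam.snapshot("scene")
hsv=[cv2.cvtColor(np.ascontiguousarray(i),cv2.COLOR_RGB2HSV) for i in(a,b)]
for h in hsv:   # tub's green lid, before and after
    m=cv2.inRange(h,(65,120,40),(90,255,255));m[:,:195]=0;m[:,245:]=0;m[:240]=0;print("tub",cv2.moments(m,True)["m10"]/m.astype(bool).sum(),m.astype(bool).sum())
for n,r in(("gel",np.s_[215:255,236:258]),("roll",np.s_[232:262,298:326]),("tub",np.s_[255:305,206:238])):
    print(n,np.abs(a[r].astype(int)-b[r]).mean())
m=cv2.inRange(hsv[1],(105,120,30),(130,255,255))[215:265,260:310]
n,l,st,ce=cv2.connectedComponentsWithStats(m);print([(st[i]+[260,215,0,0,0],ce[i]+[260,215]) for i in range(1,n) if st[i,4]>8])
w=cam.camera_info("wrist");i=cv2.cvtColor(cam.snapshot("wrist"),cv2.COLOR_RGB2HSV)
m=cv2.inRange(i,(105,120,30),(130,255,255));n,l,st,ce=cv2.connectedComponentsWithStats(m)
print("pred cap top at home",proj(w,[M+AX*.032,M+AX*.008]),proj(c,[M+AX*.032,M+AX*.008]));print([(st[k],ce[k]) for k in range(1,n) if 150<st[k,4]])
E
```

```text
time_s: 27.18
tool_pos: [0.4725, 0.2338, 0.2827]
tcp_rot: [0.243, 0.496, 0.829, 0.088]
ft_force: [0.3, -1.0, -0.4]
width: 0.0853
gripper_force: 0.0
J [-0.71  0.41 -0.16  2.18  1.12  0.57 -1.33] F [ 0.2 -0.9 -0.6] T [ 0.03  0.51 -0.  ] psi [ 2.252e+00 -0.000e+00 -1.000e-03] off [ 0.0004 -0.0007  0.1576]
tub 220.7594936708861 474
tub 220.7478813559322 472
gel 4.390530303030303
roll 3.891269841269841
tub 3.5170833333333333
[(array([277, 234,  13,  13, 114]), array([283.04385965, 239.89473684]))]
pred cap top at home [[328.42040657 189.57272436]
 [328.38461929 183.22553336]] [[285.22664471 237.75288705]
 [283.14797182 241.68928357]]
[(array([315, 171,  27,  32, 637], dtype=int32), array([328.89167975, 186.97174254])), (array([253, 341,  19,  16, 198], dtype=int32), array([261.3989899 , 348.09090909]))]
```

```bash
python3 -c "
from bench import arm, cam, workorder
print(workorder.sign_off())"
```

```text
the job is handed in; nothing more can be done
None
```

I handed the job in at about 27 s: the tube is fully home in the chuck, cap up, and clamped by about 2.5 rad of clockwise sleeve turn. The gripper is clear, and the scene camera shows the tub, bottle and roll where they were.

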